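# Clamp a glass blank with the square key

## Task

Clamp the glass blank on the holding plate: take the square-ended key out of the wooden block, seat it fully down in the recessed square socket of the edge clamp without forcing it, and turn it clockwise until the jaw holds the blank firmly against the steel fence, with no more than light hand force because it is glass. Then draw the key out, stand it fully down in its hole in the block again and leave everything else where it is.

Things in the scene. Friction and masses are not known exactly. Their poses are not given: they have to be found in the camera images.
- key_grip (a point): Centre of the flat steel handle of the square key, the tool for this job: a plate 60 mm long (key y axis), 12 mm thick (x), 26 mm tall (z), on a round 16 mm shank. A collar 30 mm wide and 5 mm thick, its underside 50 mm above the tip, rests on the block. The key, 98 mm tall and about 0.17 kg, stands upright in a hole of the block, handle up; this point is 85 mm above the tip.
- key_tip (a point): Centre of the end face of the same key's foot: a square of 12 by 12 mm, 18 mm long, its last 2 mm chamfered by 1.2 mm. Its sides lie along the key's x and y axes; z points up the shank to the handle.
- key: The square key itself, origin at its tip, as key_tip.
- socket (a point): Mouth centre of the clamp's square socket: 13 mm wide, 12 mm deep, flat floor, in a steel cam at the bottom of a round recess (24 mm wide, 8 mm deep) in the clamp's top; the mouth is 42 mm above the bench. Axes are the clamp's, NOT the square's: the square stands at an unknown angle, 0 to 0.6 rad clockwise (from above) of the clamp's x axis. Press lightly (4 N) and turn until the key drops in.
- clamp: Dark steel edge clamp on the plate, 60 x 56 mm, 34 mm tall, origin under its centre, +x towards blank and fence. The cam turns clockwise with about 0.07 N m, stays where it is left, and moves the jaw 3.5 mm per rad to +x. The jaw's brass shoe has an unknown screw setting: it presses the blank home after 0.1 to 1.2 rad of cam turn, plus the key's play in the socket (about 0.2 rad either way).
- blank: Glass slab 62 x 110 mm, 25 mm thick, 0.42 kg, loose on the plate between clamp and fence with a small gap on both sides; origin under its centre. Once the jaw has it home the torque at the key rises: 0.04 to 0.09 N m above free turning is a firm hold (about 10 to 35 N on the glass), 0.15 N m above chips it. The clamp then holds by friction when the key is eased back within its play.
- fence: Steel fence fixed on the plate, a bar 18 x 220 mm and 30 mm tall, origin under its centre; the blank is pressed on its -x face, 9 mm from the origin.
- block: Fixed wooden key block, 60 x 180 mm and 60 mm tall, origin under its centre; two round holes of 19 mm, 56 mm deep, in its top, at y = -45 and +45 mm.
- hole_a (a point): Centre of the mouth of the block's hole at y = -45 mm, 60 mm above the bench. The key or the hexagon key stands in it.
- hole_b (a point): Centre of the mouth of the block's other hole, at y = +45 mm, 60 mm above the bench.
- hexkey: Bystander: dark steel key with a thin round cross bar (8 mm thick, 70 mm long), in the block's other hole, 93 mm long, its top 103 mm above the bench; origin at its tip.
- bolt: Bystander: bolt of 45 mm standing on its head on the plate.
- packing: Bystander: wooden packing piece 30 x 50 x 14 mm lying on the plate.
- jar: Bystander: glass jar, 68 mm wide, 85 mm tall.
- spare_blank: Bystander: a second glass slab like the blank, lying on the bench, not on the plate.
- spanner: Bystander: spanner 160 mm long lying on the bench.
- tub: Bystander: grey plastic bowl 80 mm wide, 60 mm tall.

How it is judged:
By the outcome, as a careful person would: the job done as asked, in the order asked, and still so for the second after the job is handed in, with the robot touching nothing.
It also fails if it takes over 72 s, if anything falls off the work surface, if the arm or the gripper's body presses on something with over 40 N, if the wrist force passes 120 N, or if a joint passes its speed limit or range.

## Robot

A 7-joint arm with a two-finger parallel gripper is mounted at the origin on the work surface. World frame = base frame: x ahead of the robot, y to its left, z up, the work surface at z = 0. Lengths are in m, angles in degrees, forces in N, time in s.
With the tool pointing down it reaches from about 0.425 to 0.875 m from the base axis. Payload 4.7 kg.
Tool frame: the origin (TCP) lies on the mounting face of the last link; the fingertips stand tcp_to_tips ahead of it and the grasp point (between the pads) lies 164 mm ahead of it (tcp_to_tips is the distance from the TCP to the fingertips, in m); z points along the fingers, y is the line along which they close (so a half turn about z gives the same grasp; the last joint's range is limited). The gripper opens to 87 mm and grips with 3 to 60 N. Pads are 19 mm wide; open, the fingers measure 117 mm over their backs; the gripper's body (75 mm by 190 mm) begins 51 mm behind the grasp point.
Start: joints at [-64.681, 18.392, -4.016, 83.108, 1.295, 78.541, -3.26], TCP at [0.27, 0.591, 0.405] pointing down, gripper open.
Joint ranges: [-163.93, 163.93], [-17.29, 119.83], [-79.2, 71.16], [3.27, 140.29], [-89.18, 269.18], [5.43, 117.66], [-154.24, 154.24]. Speed limits (degrees/s): [147.25, 147.25, 180, 180, 180, 180, 180].

## Interface

Orientations are given as [roll, pitch, yaw] about the fixed x, y, z axes, in that order (R = Rz(yaw) Ry(pitch) Rx(roll)).
In Python, from cell import get_obs, read_camera, sign_off, tcp_to_tips gives the robot as it stands.
- The arm moves only by the tool drive_tool, never from a script. Its argument "rows" is one flat list of numbers, 7 for each row, row after row: the shift along the tool's x, y, z in m, then the turn, a rotation vector about the tool's x, y, z in rad, then the gripper command: -1 is shut, 1 is fully open, values between are in proportion. In form: [tx, ty, tz, rx, ry, rz, fingers, tx, ty, tz, rx, ry, rz, fingers, ...]. A call has 1 to 5 rows; each row shifts and turns the commanded pose from where the row before left it, along the tool's axes as they then stand; what a row does not reach is not made up. A row lasts 1/8 s, in which the tool goes at most 62.5 mm and 10.7 degrees, less where a joint would pass 70% of its speed; a pose out of reach is approached as far as the arm can. A call is refused whole if a number of a shift passes 0.0625 or a number of a turn 0.188, either way. A call with a gripper value outside its range is refused whole. The fingers move at their own pace and stop on an object; "grip_force" is the grip in N (left out, the last holds). Time passes only in rows, so rows that do not move let the fingers close. It gives the time, the measured TCP pose, the force, the opening and the grip force at its end, in the units of the state.
- get_obs(): the state, without advancing time (a new reading comes with each control period).
- read_camera(name): name is "side" or "top" or "wrist"; returns a dict with "color" (480x640x3 uint8, blue, green, red), "fov_y" (degrees; the focal length in pixels is half the picture's height over the tangent of half this angle, whatever the lens; pixels are square), "cx", "cy" (the principal point, pixels), "k1" (the pictures are not rectified: a ray, as slopes to the right and down, at radius r is drawn at 1 + k1 r^2 times it, then the intrinsics apply), "cam_to_world" (4x4, takes a point from camera to world coordinates); the wrist camera has in their place "mount" (4x4, takes a point from camera to tool coordinates, whose origin is the TCP and whose axes are the flange's). Camera axes: x right, y up, looking along -z (the intrinsics and any distortion apply to the point x, -y, -z); pixel columns grow to the right and rows downward; lengths in m; the calibration is good to about 2 mm. A picture is of the moment at which its call begins: read the wrist's pose just before it. There is no depth.
- sign_off(): hands the job in; it is judged then, once.
The state is a dict: "time_s": time; "qpos": joint angles; "joint_velocities": joint speeds; "effort": joint torques, N m; "tool_pos": TCP position; "tool_rot": TCP orientation; "force": force on the tool from outside, world axes, zero at the start; "wrist_torque": the same for the moment, N m; "grip_width": finger opening in m; "grasp_force": force on a finger pad.
Only numpy, scipy, OpenCV 4.12 (cv2) and the standard library are available. Lean on these libraries where they do the work, as an engineer would, in place of code of your own. Each camera call takes 0.05 s, during which the arm holds its last target. There are 200 camera calls.

## Working session

There is one attempt and no reset: what is moved stays moved. The work goes in short steps, Python scripts to look and compute and a tool call to move; the robot and the scene stay as the last step left them, time stands still between calls to the robot, and variables do not carry over. Pictures are saved under pics/ and viewed, at most 10 in all, crops included, and the job is handed in when it is done.

Besides the shell and the picture viewer there is one more tool, called after ">>>" as a command line: name --argument value ..., lists and objects as JSON in quotes. drive_tool: Moves the arm, as the interface text tells. Its arguments: {"type":"object","properties":{"rows":{"type":"array","items":{"type":"number"}},"grip_force":{"type":"number"}},"required":["rows"]}

```bash
ls; mkdir -p pics; python3 - <<'E'
from cell import *
import cv2
print(tcp_to_tips,get_obs())
for n in("side","top","wrist"):
    c=read_camera(n); cv2.imwrite(f"pics/{n}0.png",c["color"]); print(n,{k:v for k,v in c.items() if k!="color"})
E
```

```text
pics
0.1822 {'time_s': 0.0, 'qpos': array([-64.68097923,  18.43863369,  -4.01398392,  83.17506002,
         1.29558843,  78.54176811,  -3.25825679]), 'joint_velocities': array([-0.03171845,  0.08452664, -0.03622847, -0.04644842, -0.05468835,
       -0.00025772, -0.11502299]), 'effort': array([-3.82415574e-04, -4.91290319e+01, -4.04012511e-01, -3.12524557e+01,
       -6.37818128e-02,  4.38903482e-02,  2.13344811e-04]), 'tool_pos': array([0.26962386, 0.59120956, 0.40366443]), 'tool_rot': array([-1.79889809e+02,  6.89498112e-03,  1.55491131e+02]), 'force': array([0.60461201, 0.14938945, 0.66838286]), 'wrist_torque': array([-0.0198221 , -0.0013842 ,  0.01708611]), 'grasp_force': 0.0, 'grip_width': 0.08710423251361818}
side {'fov_y': 42.39300304491317, 'cx': 323.8551046215656, 'cy': 246.90693653247737, 'k1': 0.02394813614282263, 'cam_to_world': array([[ 0.99849975,  0.02655028, -0.04788869,  0.44130021],
       [-0.05473446,  0.50862266, -0.859248  , -1.32727292],
       [ 0.001544  ,  0.86058008,  0.50931282,  0.88008184],
       [ 0.        ,  0.        ,  0.        ,  1.        ]])}
top {'fov_y': 49.51546715439309, 'cx': 316.514028019464, 'cy': 242.9028305175402, 'k1': -0.09242068915467265, 'cam_to_world': array([[ 0.01244197,  0.99206328, -0.12512255,  0.38630884],
       [-0.99970249,  0.00971607, -0.02237251, -0.05091102],
       [-0.02097924,  0.12536368,  0.99188902,  1.16061636],
       [ 0.        ,  0.        ,  0.        ,  1.        ]])}
wrist {'fov_y': 59.653179580494275, 'cx': 315.8269988295234, 'cy': 243.08189121694895, 'k1': -0.03341387408145614, 'mount': array([[-3.59297405e-04,  9.68743445e-01,  2.48064524e-01,
         6.85961799e-02],
       [ 9.99999802e-01,  4.76416023e-04, -4.12100706e-04,
        -1.58384573e-04],
       [-5.17401771e-04,  2.48064326e-01, -9.68743424e-01,
         2.10444767e-02],
       [ 0.00000000e+00,  0.00000000e+00,  0.00000000e+00,
         1.00000000e+00]])}
```

View pics/top0.png

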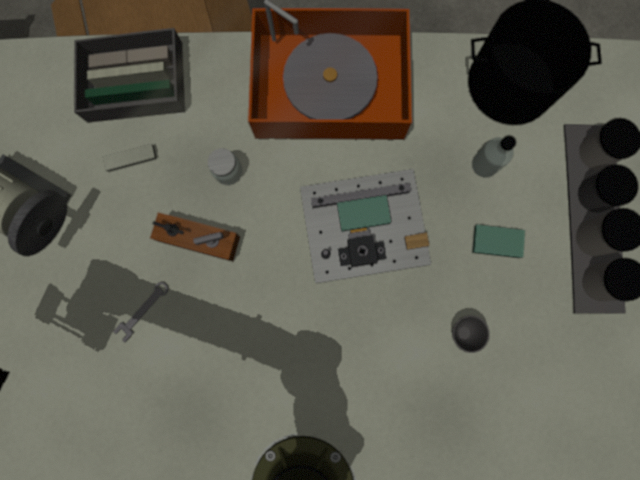

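View pics/side0.png

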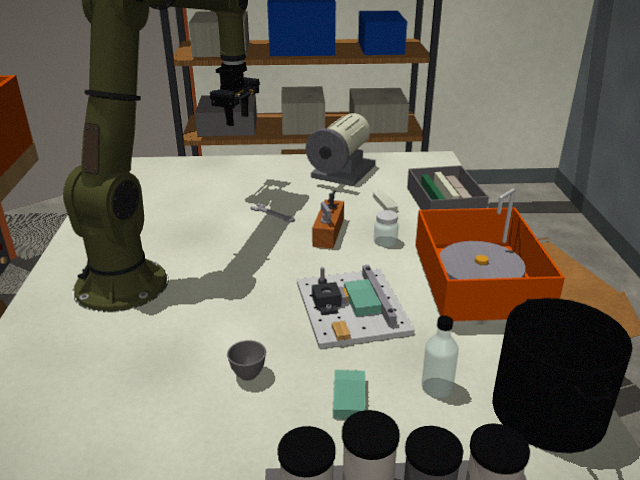

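The top view shows the block at about (195,237). The steel flat-handled key is at (210,238), the dark hex key at (173,228), the clamp socket at (362,251), the blank at (364,212) and the fence at (361,196).

```bash
cat > h.py <<'E'
import numpy as np, cv2
from cell import *
from scipy.spatial.transform import Rotation as R
def T():
    o=get_obs(); M=np.eye(4); M[:3,:3]=R.from_euler('xyz',o['tool_rot'],degrees=True).as_matrix(); M[:3,3]=o['tool_pos']; return M
def cam(n):
    M=T() if n=='wrist' else None
    c=read_camera(n); c['M']=M@c['mount'] if n=='wrist' else c['cam_to_world']; return c
def intr(c):
    f=240/np.tan(np.radians(c['fov_y']/2)); return f,np.array([[f,0,c['cx']],[0,f,c['cy']],[0,0,1.]])
def rays(c,uv):
    f,K=intr(c)
    p=cv2.undistortPoints(np.float64(uv).reshape(-1,1,2),K,np.array([c['k1'],0,0,0.])).reshape(-1,2)
    return np.c_[p[:,0],-p[:,1],-np.ones(len(p))]@c['M'][:3,:3].T
def onplane(c,uv,z):
    d=rays(c,uv); o=c['M'][:3,3]; return o+d*((z-o[2])/d[:,2])[:,None]
def proj(c,P):
    f,K=intr(c); q=(np.atleast_2d(P)-c['M'][:3,3])@c['M'][:3,:3]
    q=q*[1,-1,-1]
    return cv2.projectPoints(q,np.zeros(3),np.zeros(3),K,np.array([c['k1'],0,0,0.]))[0].reshape(-1,2)
def delta(xyz,yaw):
    """tool-frame shift from current pose to TCP xyz; and rz (rad) to yaw deg; tool pointing down"""
    M=T(); y0=get_obs()['tool_rot'][2]
    return M[:3,:3].T@(np.array(xyz)-M[:3,3]), -np.radians((yaw-y0+180)%360-180)
E
python3 - <<'E'
from h import *
np.set_printoptions(precision=4,suppress=True)
c=cam('top')
print('block corners z.06',onplane(c,[(158,213),(239,231),(234,261),(151,239)],.06))
print('key handle z.108',onplane(c,[(196,242),(210,238),(228,234)],.108))
print('hex',onplane(c,[(173,228)],.1))
print('socket',onplane(c,[(362,251)],.05))
print('fence ends',onplane(c,[(313,199),(410,186)],.042))
E
```

```text
block corners z.06 [[0.5875 0.3206 0.06  ]
 [0.5493 0.1409 0.06  ]
 [0.4845 0.1496 0.06  ]
 [0.5302 0.3332 0.06  ]]
key handle z.108 [[0.5185 0.2212 0.108 ]
 [0.5271 0.1923 0.108 ]
 [0.5358 0.1551 0.108 ]]
hex [[0.5485 0.2733 0.1   ]]
socket [[ 0.5099 -0.1237  0.05  ]]
fence ends [[ 0.6243 -0.0168  0.042 ]
 [ 0.6555 -0.2296  0.042 ]]
```

View pics/wrist0.png

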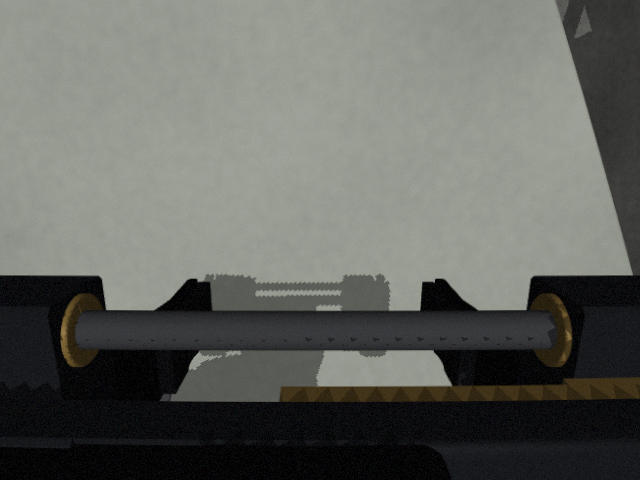

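```bash
python3 -c "
from h import *
print(delta([.526,.19,.40],104.7))"
```

```text
(array([-0.3997419 , -0.25878728,  0.00443081]), np.float64(0.8864323430149936))
```

>>> drive_tool --rows '[-0.04,-0.026,0,0,0,0,1,-0.04,-0.026,0,0,0,0,1,-0.04,-0.026,0,0,0,0,1,-0.04,-0.026,0,0,0,0,1,-0.04,-0.026,0,0,0,0,1]'

```text
time_s: 0.82
tool_pos: [0.3984, 0.3887, 0.4047]
tool_rot: [180.0, 0.0, 155.5]
force: [0.6, 0.6, -0.4]
grip_width: 0.0871
grasp_force: 0.0
```

>>> drive_tool --rows '[-0.04,-0.026,0,0,0,0,1,-0.04,-0.026,0,0,0,0,1,-0.04,-0.026,0,0,0,0,1,-0.04,-0.026,0,0,0,0,1,-0.04,-0.025,0.004,0,0,0,1]'

```text
time_s: 1.45
tool_pos: [0.5269, 0.1884, 0.4011]
tool_rot: [180.0, 0.0, 155.5]
force: [0.1, 0.2, 1.0]
grip_width: 0.0871
grasp_force: 0.0
```

>>> drive_tool --rows '[0,0,0,0,0,0.177,1,0,0,0,0,0,0.177,1,0,0,0,0,0,0.177,1,0,0,0,0,0,0.177,1,0,0,0,0,0,0.178,1]'

```text
time_s: 2.08
tool_pos: [0.5261, 0.1898, 0.4006]
tool_rot: [-180.0, -0.0, 104.4]
force: [-0.7, -0.6, 0.0]
grip_width: 0.087
grasp_force: 0.0
```

>>> drive_tool --rows '[0,0,0,0,0,0,1,0,0,0,0,0,0,1]'

```text
time_s: 2.33
tool_pos: [0.5261, 0.1899, 0.4007]
tool_rot: [-180.0, -0.0, 104.9]
force: [0.2, 0.2, -0.1]
grip_width: 0.0871
grasp_force: 0.0
```

```bash
python3 -c "
from h import *
o=get_obs();print(o['tool_pos'],o['tool_rot'],o['qpos'],o['force'])
c=cam('wrist');cv2.imwrite('pics/w1.png',c['color'])"
```

```text
[0.52612969 0.18985347 0.4006986 ] [-1.79993734e+02 -4.46652756e-04  1.04899075e+02] [-38.35113904   7.38004197  17.31884495  97.25105824  -2.26252128
  75.71691569  -5.70950485] [ 0.15344215  0.20487281 -0.11396834]
```

View pics/w1.png

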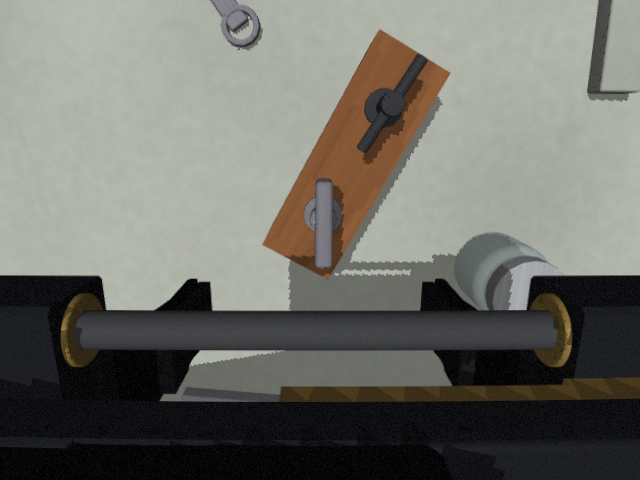

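The wrist view shows the flat handle at (323, 180..268), nearly along tool x. The collar is around it and the hex key is at (388,105).

```bash
python3 - <<'E'
from h import *
np.set_printoptions(precision=4,suppress=True)
c=cam('wrist'); im=c['color'].astype(int)
b,g,r=im[...,0],im[...,1],im[...,2]
print(im[225,310:340].tolist()); print(im[174:186,323].tolist()); print(im[258:278,323].tolist())
hsv=cv2.cvtColor(c['color'],cv2.COLOR_BGR2HSV)
m=cv2.inRange(hsv,(0,150,60),(20,255,255)); m[280:]=0
cn=max(cv2.findContours(m,0,2)[0],key=cv2.contourArea); print(cv2.boxPoints(cv2.minAreaRect(cn)))
P=onplane(c,cv2.boxPoints(cv2.minAreaRect(cn)),.06);print(P,P.mean(0))
P=onplane(c,[(323.5,179),(323.5,268),(316,223),(332,223)],.108);print(P,np.linalg.norm(P[0]-P[1]),np.linalg.norm(P[2]-P[3]))
E
```

```text
[[119, 112, 114], [108, 102, 102], [116, 109, 109], [125, 120, 120], [113, 105, 108], [86, 80, 81], [100, 94, 95], [118, 111, 113], [126, 118, 119], [130, 122, 123], [129, 123, 124], [133, 126, 127], [130, 124, 122], [134, 127, 126], [131, 123, 124], [128, 121, 120], [125, 120, 118], [123, 115, 117], [126, 118, 120], [118, 112, 112], [110, 103, 105], [96, 91, 91], [69, 67, 67], [68, 65, 64], [68, 65, 65], [69, 67, 67], [75, 70, 70], [71, 69, 69], [56, 60, 74], [31, 48, 73]]
[[55, 86, 134], [54, 88, 134], [56, 89, 135], [55, 82, 122], [61, 70, 87], [67, 64, 63], [67, 64, 65], [79, 74, 75], [103, 98, 97], [121, 116, 116], [123, 117, 117], [129, 121, 121]]
[[125, 118, 118], [132, 124, 124], [128, 122, 123], [126, 119, 119], [127, 120, 120], [126, 118, 119], [126, 119, 121], [127, 120, 122], [112, 107, 108], [100, 93, 93], [71, 74, 84], [34, 54, 86], [35, 56, 84], [38, 58, 87], [31, 52, 83], [34, 56, 84], [33, 55, 84], [45, 74, 112], [63, 91, 132], [88, 102, 117]]
[[255.9509 239.2728]
 [378.8938  29.9376]
 [449.7776  71.5678]
 [326.8348 280.903 ]]
[[0.4824 0.1673 0.06  ]
 [0.532  0.3373 0.06  ]
 [0.5893 0.3242 0.06  ]
 [0.5454 0.1482 0.06  ]] [0.5373 0.2443 0.06  ]
[[0.5195 0.2307 0.108 ]
 [0.5351 0.1727 0.108 ]
 [0.5222 0.2015 0.108 ]
 [0.5324 0.2042 0.108 ]] 0.06017496739208107 0.010590506038650476
```

```bash
python3 -c "
from h import *
print(delta([.5275,.2015,.30],105))"
```

```text
(array([0.01094854, 0.00426405, 0.10076098]), np.float64(-0.0029378712416176468))
```

>>> drive_tool --rows '[0.011,0.004,0.025,0,0,0,1,0,0,0.04,0,0,0,1,0,0,0.035,0,0,0,1,0,0,0,0,0,0,1,0,0,0,0,0,0,1]'

```text
time_s: 3.05
tool_pos: [0.5279, 0.2016, 0.3022]
tool_rot: [179.9, -0.0, 104.8]
force: [-0.4, -0.5, 0.3]
grip_width: 0.087
grasp_force: 0.0
```

```bash
python3 -c "
from h import *
np.set_printoptions(precision=4,suppress=True)
c=cam('wrist');cv2.imwrite('pics/w2.png',c['color']);print(c['M'])
t=cam('top');cv2.imwrite('pics/t2.png',cv2.resize(t['color'][190:290,120:280],None,fx=5,fy=5,interpolation=cv2.INTER_CUBIC))
M=T();print(M[:3,3],proj(c,[(M@[0,0,.164+a,1])[:3] for a in(0,.028)]))"
```

```text
[[ 0.9671 -0.2459 -0.065   0.5096]
 [ 0.2543  0.9372  0.2387  0.2672]
 [ 0.0022 -0.2474  0.9689  0.2812]
 [ 0.      0.      0.      1.    ]]
[0.5281 0.2017 0.3028] [[319.6211 325.7096]
 [319.1348 297.4547]]
```

View pics/w2.png

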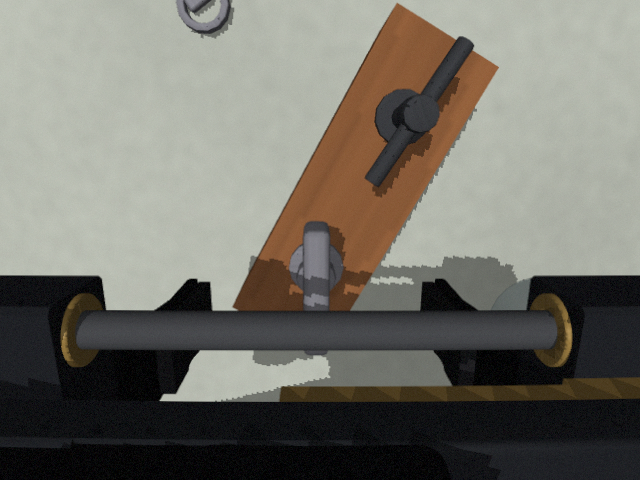

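The handle spans columns 304–328, centred on 316, midway between the fingers (211/421). Its rows run from about 229 to 354.

```bash
python3 -c "
from h import *
np.set_printoptions(precision=4,suppress=True)
c=cam('wrist');M=T()
P=onplane(c,[(316,229),(316,354),(304,280),(328,280)],.108);print((P-M[:3,3])@M[:3,:3])
im=c['color'];print(im[218:236,316].tolist(),im[345:360,316].tolist())"
```

```text
[[ 0.0298 -0.0007  0.1947]
 [-0.0291 -0.0007  0.1947]
 [ 0.0069 -0.006   0.1947]
 [ 0.0069  0.0045  0.1947]]
[[57, 89, 139], [58, 92, 140], [55, 84, 124], [58, 67, 86], [63, 58, 56], [68, 65, 65], [71, 66, 66], [73, 69, 68], [70, 66, 66], [71, 67, 68], [71, 68, 67], [69, 66, 65], [80, 78, 77], [94, 89, 92], [113, 106, 107], [124, 117, 118], [129, 123, 122], [132, 123, 123]] [[62, 59, 59], [64, 60, 60], [58, 57, 57], [54, 51, 51], [51, 49, 48], [63, 60, 61], [75, 70, 70], [79, 73, 74], [74, 70, 69], [89, 87, 87], [154, 163, 158], [176, 188, 182], [178, 189, 185], [182, 193, 188], [178, 190, 187]]
```

>>> drive_tool --rows '[0,0,0.02,0,0,0,1,0,0,0.024,0,0,0,1,0,0,0,0,0,0,1,0,0,0,0,0,0,-1,0,0,0,0,0,0,-1]' --grip_force 40

```text
time_s: 3.82
tool_pos: [0.5278, 0.2017, 0.2583]
tool_rot: [179.9, -0.0, 104.7]
force: [-0.2, -0.3, 0.1]
grip_width: 0.0744
grasp_force: 0.0
```

>>> drive_tool --rows '[0,0,0,0,0,0,-1,0,0,0,0,0,0,-1,0,0,0,0,0,0,-1,0,0,0,0,0,0,-1,0,0,0,0,0,0,-1]'

```text
time_s: 4.45
tool_pos: [0.5273, 0.2015, 0.2568]
tool_rot: [180.0, -0.0, 104.7]
force: [0.6, 0.7, 0.6]
grip_width: 0.0252
grasp_force: 0.0
```

>>> drive_tool --rows '[0,0,0,0,0,0,-1,0,0,0,0,0,0,-1,0,0,0,0,0,0,-1,0,0,0,0,0,0,-1]'

```text
time_s: 4.95
tool_pos: [0.5273, 0.2015, 0.2568]
tool_rot: [180.0, -0.0, 104.7]
force: [-0.1, 0.3, 0.3]
grip_width: 0.014
grasp_force: 40.0
```

>>> drive_tool --rows '[0,0,-0.01,0,0,0,-1,0,0,-0.03,0,0,0,-1,0,0,-0.04,0,0,0,-1,0,0,-0.04,0,0,0,-1,0,0,0,0,0,0,-1]'

```text
time_s: 5.58
tool_pos: [0.5281, 0.2016, 0.3811]
tool_rot: [179.6, -0.1, 104.7]
force: [0.2, -0.2, -1.7]
grip_width: 0.0146
grasp_force: 40.0
```

```bash
python3 -c "
from h import *
np.set_printoptions(precision=4,suppress=True)
o=get_obs();print(o)
P=onplane(cam('top'),[(362,251)],.05)[0];print(P,delta([P[0],P[1],.40],98))"
```

```text
{'time_s': 5.575, 'qpos': array([-38.9098,   8.6302,  17.0087,  98.1619,  -2.6784,  73.1909,
        -6.6083]), 'joint_velocities': array([ 0.0609,  2.2095, -0.2605,  4.1057, -0.1195, -1.5428,  0.2379]), 'effort': array([ -0.1217, -38.9432,   1.4872, -31.8935,  -0.0645,   0.2652,
        -0.0198]), 'tool_pos': array([0.5281, 0.2016, 0.3811]), 'tool_rot': array([179.6034,  -0.0999, 104.7177]), 'force': array([ 0.1999, -0.1858, -1.7414]), 'wrist_torque': array([-0.1283,  0.0669,  0.0555]), 'grasp_force': 39.99993681907654, 'grip_width': 0.014586187084609447}
[ 0.5099 -0.1237  0.05  ] (array([-0.3099, -0.0996, -0.0219]), np.float64(0.11728174869127689))
```

>>> drive_tool --rows '[-0.03,-0.009,-0.01,0,0,0,-1,-0.048,-0.0137,-0.01,0,0,0,-1,-0.048,-0.0137,0,0,0,0,-1,-0.048,-0.0137,0,0,0,0,-1,-0.048,-0.0137,0,0,0,0,-1]'

```text
time_s: 6.25
tool_pos: [0.5211, -0.031, 0.3953]
tool_rot: [-179.8, -0.0, 104.7]
force: [1.1, -0.2, -0.9]
grip_width: 0.0143
grasp_force: 40.0
```

>>> drive_tool --rows '[-0.048,-0.0137,0,0,0,0,-1,-0.048,-0.0137,0,0,0,0,-1,-0.036,-0.01,0,0,0,0,-1,-0.028,-0.008,0,0,0,0,-1,0,0,0,0,0,0.117,-1]'

```text
time_s: 6.88
tool_pos: [0.5173, -0.1988, 0.3952]
tool_rot: [-179.8, 0.0, 97.5]
force: [0.1, 0.9, -0.7]
grip_width: 0.0144
grasp_force: 40.0
```

>>> drive_tool --rows '[0,0,0,0,0,0,-1,0,0,0,0,0,0,-1]'

```text
time_s: 7.12
tool_pos: [0.5187, -0.195, 0.3959]
tool_rot: [-179.9, -0.0, 98.2]
force: [-0.7, 0.2, -1.4]
grip_width: 0.0145
grasp_force: 40.0
```

```bash
python3 -c "
from h import *
o=get_obs();print(o['tool_pos'],o['tool_rot'],o['qpos'],o['force'],o['grip_width'])
c=cam('wrist');cv2.imwrite('pics/w3.png',c['color'])
M=T();print(proj(c,[(M@[0,0,.249,1])[:3]]))
s=cam('side');cv2.imwrite('pics/s3.png',s['color'])"
```

```text
[ 0.51866041 -0.19499958  0.39594347] [-1.79916470e+02 -4.41661854e-02  9.81891852e+01] [-15.36203909   7.51982558  36.44969029  98.85436538  -4.61014434
  75.22518783  30.22608895] [-0.66037558  0.15905127 -1.40425747] 0.014547898861219743
[[317.87490139 259.80477328]]
```

View pics/w3.png

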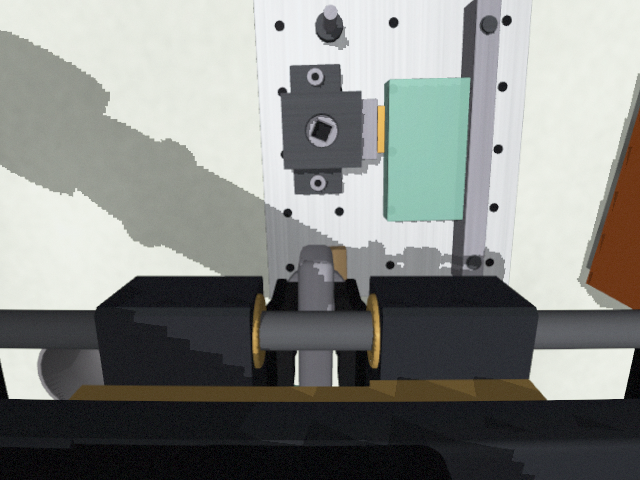

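The clamp is at (322,130), with its recess and a dark rotated square socket. The blank, jaw and fence are to its right, and the key handle is between the fingers at columns 300–333.

```bash
python3 -c "
from h import *
im=cv2.imread('pics/w3.png')
a=cv2.resize(im[100:160,290:355],(433,400),interpolation=cv2.INTER_CUBIC)
b=cv2.resize(im[235:400,240:400],(388,400),interpolation=cv2.INTER_CUBIC)
b=cv2.convertScaleAbs(b,alpha=1.8)
cv2.imwrite('pics/c3.png',np.hstack([a,b])[:,:800])"
```

```text
(no output)
```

View pics/c3.png

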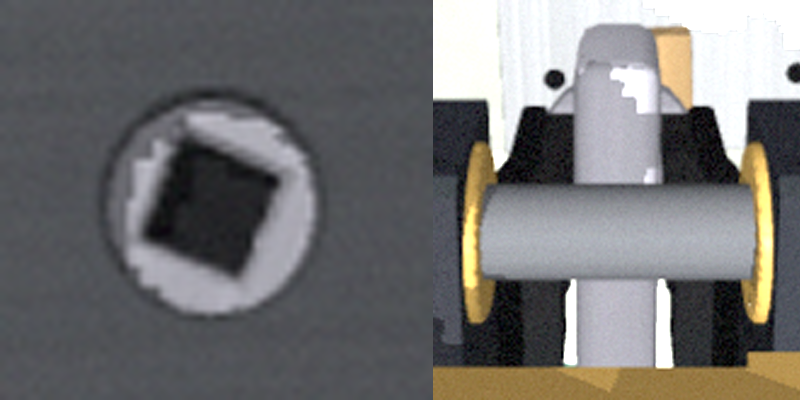

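The square's corners are crisp and turned about 22° in the image. The key handle is vertical between the pads, so it has no visible yaw.

```bash
python3 - <<'E'
from h import *
np.set_printoptions(precision=4,suppress=True)
c=cam('wrist'); g=cv2.cvtColor(c['color'],cv2.COLOR_BGR2GRAY)
x0,y0,s=306,115,8
G=cv2.resize(g[y0:147,x0:338],None,fx=s,fy=s,interpolation=cv2.INTER_CUBIC)
tf=lambda p:(p+.5)/s-.5+[x0,y0]
yy,xx=np.mgrid[:G.shape[0],:G.shape[1]]
m=((G<75)&(np.hypot(xx-128,yy-128)<70)).astype(np.uint8)
n,l,st,ce=cv2.connectedComponentsWithStats(m); k=l[128,128]
cn=max(cv2.findContours((l==k).astype(np.uint8),0,2)[0],key=cv2.contourArea)
q=tf(cv2.boxPoints(cv2.minAreaRect(cn)));P=onplane(c,q,.042)
print(q,P,P.mean(0),[np.linalg.norm(P[i]-P[i-1]) for i in range(4)],[np.degrees(np.arctan2(*(P[i]-P[i-1])[[1,0]])) for i in range(4)])
# clamp x axis: blank long edges
h=cv2.cvtColor(c['color'],cv2.COLOR_BGR2HSV); b=cv2.inRange(h,(70,60,60),(95,255,255)); b[240:]=0
cn=max(cv2.findContours(b,0,2)[0],key=cv2.contourArea); Q=onplane(c,cv2.boxPoints(cv2.minAreaRect(cn)),.033)
print('blank',Q.mean(0),[(np.linalg.norm(Q[i]-Q[i-1]),np.degrees(np.arctan2(*(Q[i]-Q[i-1])[[1,0]]))) for i in range(4)])
M=T(); print('tool',M[:3,3],get_obs()['tool_rot']); print('recess',onplane(c,[(321.6,130)],.05))
t=cam('top'); print('top proj of socket',proj(t,P.mean(0)+[0,0,.008]))
E
```

```text
[[310.0375 134.1125]
 [317.4375 119.3125]
 [331.6375 126.4125]
 [324.2375 141.2125]] [[ 0.5033 -0.1268  0.042 ]
 [ 0.5074 -0.1151  0.042 ]
 [ 0.5189 -0.1188  0.042 ]
 [ 0.5149 -0.1306  0.042 ]] [ 0.5111 -0.1228  0.042 ] [np.float64(0.012223341429678604), np.float64(0.012414938349076251), np.float64(0.012128835349363027), np.float64(0.012459747338092677)] [np.float64(162.18504283119074), np.float64(70.77810035473502), np.float64(-17.593980159864504), np.float64(-108.78174662715116)]
blank [ 0.5972 -0.1266  0.033 ] [(np.float64(0.11233758352442204), np.float64(100.30279735452427)), (np.float64(0.06512315114971023), np.float64(8.520219132539019)), (np.float64(0.11302217762164396), np.float64(-77.02323950533498)), (np.float64(0.07041195712052122), np.float64(-171.80302738373967))]
tool [ 0.5188 -0.1952  0.3965] [-179.9815   -0.0178   98.1331]
recess [[ 0.5116 -0.1226  0.05  ]]
top proj of socket [[361.6006 250.4009]]
```

```bash
python3 -c "
from h import *
print(delta([.512,-.1226,.315],71.6))"
```

```text
(array([0.07287128, 0.00350606, 0.08165807]), np.float64(0.4626995720781323))
```

>>> drive_tool --rows '[0.035,0.002,0,0,0,0,-1,0.038,0.0015,0.02,0,0,0,-1,0,0,0.03,0,0,0.154,-1,0,0,0.032,0,0,0.154,-1,0,0,0,0,0,0.154,-1]'

```text
time_s: 7.95
tool_pos: [0.5109, -0.1222, 0.3121]
tool_rot: [-179.7, 0.1, 71.3]
force: [-0.1, 0.6, -2.2]
grip_width: 0.014
grasp_force: 40.0
```

>>> drive_tool --rows '[0,0,0,0,0,0,-1,0,0,0,0,0,0,-1,0,0,0,0,0,0,-1]'

```text
time_s: 8.32
tool_pos: [0.5122, -0.123, 0.3153]
tool_rot: [179.9, -0.0, 71.6]
force: [0.7, 0.2, -1.8]
grip_width: 0.0144
grasp_force: 40.0
```

```bash
python3 - <<'E'
from h import *
np.set_printoptions(precision=4,suppress=True)
o=get_obs();print(o)
s=cam('side');a=proj(s,[(.512,-.1226,.05),(.512,-.1226,.042)]);p=T()[:3,3]
b=proj(s,[(p[0],p[1],p[2]-.2468),(p[0],p[1],p[2]-.164)]);t=cam('top');print(a,b,proj(t,[(.512,-.1226,.05)]))
x,y=a[0].astype(int)
A=cv2.resize(s['color'][y-60:y+20,x-40:x+40],(400,400),interpolation=cv2.INTER_CUBIC)
im=t['color'];x2,y2=proj(t,[(.512,-.1226,.05)])[0].astype(int)
B=cv2.resize(im[y2-40:y2+40,x2-40:x2+40],(400,400),interpolation=cv2.INTER_CUBIC)
print(x,y,x2,y2);cv2.imwrite('pics/c4.png',np.hstack([A,B]))
E
```

```text
{'time_s': 8.325, 'qpos': array([-21.4655,   7.5825,  34.6808, 108.2618,  -4.7551,  65.5057,
        -3.4051]), 'joint_velocities': array([ 0.0236, -0.0669,  0.0697,  0.2499, -0.0696,  0.0114, -0.3185]), 'effort': array([ -0.0388, -30.8392,   2.4126, -29.5679,  -0.0603,   0.0297,
         0.0175]), 'tool_pos': array([ 0.5122, -0.123 ,  0.3153]), 'tool_rot': array([179.9424,  -0.0259,  71.644 ]), 'force': array([ 0.7403,  0.2117, -1.788 ]), 'wrist_torque': array([-0.1092,  0.0241,  0.0457]), 'grasp_force': 39.99997794628143, 'grip_width': 0.014434034527089643}
[[325.2846 289.1576]
 [325.2754 291.9488]] [[325.393  282.7768]
 [325.495  252.5586]] [[361.5077 250.0034]]
325 289 361 250
```

View pics/c4.png

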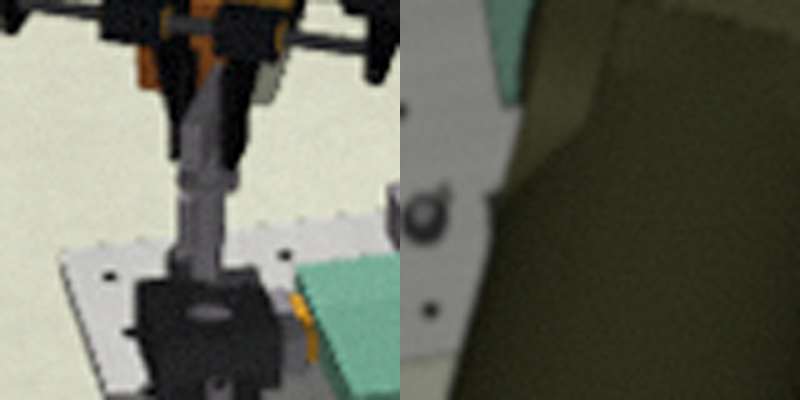

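```bash
python3 - <<'E'
from h import *
s=cam('side');g=cv2.cvtColor(s['color'],cv2.COLOR_BGR2GRAY)
print('cols 314..338')
for y in list(range(258,297)): print(y,*g[y,314:339])
E
```

```text
cols 314..338
258 211 212 212 220 162 53 21 80 88 87 90 75 62 62 49 19 10 0 0 0 167 214 219 212 216
259 211 213 215 223 156 52 18 76 91 92 87 74 53 74 49 22 8 6 9 47 192 219 216 213 215
260 215 216 214 222 158 46 13 65 89 89 90 71 62 80 56 21 9 7 0 157 213 217 216 216 213
261 214 218 216 220 204 150 114 92 87 86 85 69 69 87 56 13 5 0 51 195 220 215 211 216 215
262 215 214 215 217 219 210 157 104 88 87 88 71 72 83 66 41 22 0 129 207 219 214 215 212 212
263 210 213 213 211 217 207 131 70 77 71 73 80 83 86 76 58 55 47 132 206 218 216 218 217 216
264 211 214 212 216 217 195 114 64 61 66 70 86 89 86 82 66 63 66 118 196 220 217 216 217 217
265 214 212 214 215 217 190 110 63 69 70 74 76 79 75 76 72 67 68 114 200 215 218 217 222 218
266 214 215 216 216 219 210 154 83 75 70 71 69 67 70 71 78 69 63 133 202 215 215 214 216 220
267 211 212 214 215 214 220 182 114 79 80 80 79 79 78 81 77 105 132 186 213 215 214 216 215 216
268 208 211 211 213 212 219 168 124 103 80 83 84 89 81 76 103 178 204 214 218 214 216 215 214 213
269 212 213 213 215 214 219 146 93 99 80 78 83 87 81 77 118 204 224 215 218 21
[... 1675 characters left out ...]
28 29 30 33 28 31 30 34 30 34 34 31 30 30 27 47 32 26 27 28 27 23 42
289 28 29 30 30 27 32 30 26 26 28 40 46 47 42 42 29 27 37 30 26 26 32 31 28 21
290 24 26 30 29 32 32 27 26 39 54 68 74 72 71 71 60 41 23 26 27 29 24 29 29 23
291 25 31 30 24 28 26 29 23 45 67 83 91 88 92 90 97 79 49 21 27 29 28 32 27 29
292 22 31 25 34 28 29 32 29 39 49 59 66 69 77 79 75 62 41 27 29 25 23 33 29 28
293 20 28 32 28 29 29 32 28 30 27 28 34 37 39 38 31 24 28 33 26 28 31 21 31 28
294 23 26 34 21 28 32 33 29 29 26 31 31 32 26 24 29 27 30 24 28 27 32 28 31 28
295 26 22 28 29 31 28 28 28 28 26 23 24 32 28 34 31 29 31 29 33 29 30 35 28 30
296 23 17 26 30 30 28 29 28 29 27 28 37 33 30 27 32 35 34 32 40 32 34 37 29 32
```

>>> drive_tool --rows '[0.0,0.0005,0.01,0,0,0,-1,0,0,0.01,0,0,0,-1,0,0,0.003,0,0,0,-1,0,0,0.0,0,0,0,-1]'

```text
time_s: 8.98
tool_pos: [0.5124, -0.1231, 0.2913]
tool_rot: [-180.0, 0.0, 71.6]
force: [0.3, -0.0, -1.3]
grip_width: 0.0137
grasp_force: 40.0
```

>>> drive_tool --rows '[0,0,0.0015,0,0,0,-1,0,0,0,0,0,0,-1]'

```text
time_s: 9.22
tool_pos: [0.5126, -0.1232, 0.2904]
tool_rot: [180.0, -0.0, 71.6]
force: [1.0, -0.2, -1.9]
grip_width: 0.0142
grasp_force: 40.0
```

>>> drive_tool --rows '[0,0,0.0015,0,0,0,-1,0,0,0,0,0,0,-1]'

```text
time_s: 9.48
tool_pos: [0.5125, -0.1231, 0.2887]
tool_rot: [-180.0, -0.0, 71.6]
force: [0.5, 0.9, -0.9]
grip_width: 0.0145
grasp_force: 40.0
```

>>> drive_tool --rows '[0,0,0.0015,0,0,0,-1,0,0,0,0,0,0,-1]'

```text
time_s: 9.72
tool_pos: [0.5126, -0.123, 0.2872]
tool_rot: [180.0, -0.0, 71.6]
force: [0.0, -0.6, -0.9]
grip_width: 0.0146
grasp_force: 40.0
```

>>> drive_tool --rows '[0,0,0.0015,0,0,0,-1,0,0,0,0,0,0,-1]'

```text
time_s: 9.98
tool_pos: [0.5125, -0.123, 0.2856]
tool_rot: [-180.0, -0.0, 71.6]
force: [0.3, 0.2, -0.4]
grip_width: 0.0138
grasp_force: 40.0
```

>>> drive_tool --rows '[0,0,0.001,0,0,0,-1,0,0,0,0,0,0,-1]'

```text
time_s: 10.22
tool_pos: [0.5125, -0.1231, 0.2846]
tool_rot: [-180.0, -0.0, 71.6]
force: [0.3, -0.0, -1.8]
grip_width: 0.0142
grasp_force: 40.0
```

>>> drive_tool --rows '[0,0,0.0015,0,0,0,-1,0,0,0.0015,0,0,0,-1,0,0,0,0,0,0,-1]'

```text
time_s: 10.6
tool_pos: [0.5125, -0.1231, 0.2816]
tool_rot: [-180.0, 0.0, 71.6]
force: [-0.7, 1.2, -1.5]
grip_width: 0.0141
grasp_force: 40.0
```

>>> drive_tool --rows '[0,0,0.0015,0,0,0,-1,0,0,0.0015,0,0,0,-1,0,0,0,0,0,0,-1]'

```text
time_s: 10.98
tool_pos: [0.5125, -0.1231, 0.2786]
tool_rot: [-180.0, 0.0, 71.6]
force: [-0.8, 0.3, -1.2]
grip_width: 0.0143
grasp_force: 40.0
```

>>> drive_tool --rows '[0,0,0.001,0,0,0,-1,0,0,0,0,0,0,-1]'

```text
time_s: 11.22
tool_pos: [0.5125, -0.1231, 0.2777]
tool_rot: [-180.0, -0.0, 71.6]
force: [-0.1, 1.4, -2.0]
grip_width: 0.014
grasp_force: 40.0
```

Dropping in cleanly. I'll feel for the floor in small steps.

>>> drive_tool --rows '[0,0,0.0008,0,0,0,-1,0,0,0,0,0,0,-1]'

```text
time_s: 11.48
tool_pos: [0.5125, -0.1231, 0.2769]
tool_rot: [180.0, -0.0, 71.6]
force: [0.3, 1.3, -1.4]
grip_width: 0.0141
grasp_force: 40.0
```

>>> drive_tool --rows '[0,0,0.0008,0,0,0,-1,0,0,0,0,0,0,-1]'

```text
time_s: 11.72
tool_pos: [0.5128, -0.1232, 0.2767]
tool_rot: [180.0, -0.0, 71.5]
force: [-0.0, 1.6, 2.4]
grip_width: 0.0142
grasp_force: 40.0
```

>>> drive_tool --rows '[0,0,0.0005,0,0,0,-1,0,0,0,0,0,0,-1]'

```text
time_s: 11.98
tool_pos: [0.5129, -0.1232, 0.2766]
tool_rot: [179.9, -0.0, 71.5]
force: [-2.3, 1.1, 6.8]
grip_width: 0.0144
grasp_force: 40.0
```

```bash
python3 -c "
from h import *
o=get_obs();print(o['tool_pos'],o['force'],o['wrist_torque'],o['qpos'])"
```

```text
[ 0.51288856 -0.12324847  0.27658318] [-2.32012838  1.12667061  6.75971617] [ 0.24501169  0.57650027 -0.02821399] [-20.74069821  10.38767795  34.48468416 110.43165302  -6.731994
  61.0740949   -1.88656896]
```

>>> drive_tool --rows '[0,0,-0.0008,0,0,0,-1,0,0,0,0,0,0,-1]'

```text
time_s: 12.22
tool_pos: [0.5127, -0.1231, 0.2767]
tool_rot: [180.0, -0.0, 71.6]
force: [-0.8, 1.4, 3.1]
grip_width: 0.0144
grasp_force: 40.0
```

```bash
cat > tq.py <<'E'
from h import *
import sys
np.set_printoptions(precision=3,suppress=True)
L=[]
for i in range(int(sys.argv[1]) if len(sys.argv)>1 else 6):
    o=get_obs();L.append([o['wrist_torque'][2],o['effort'][6],o['tool_rot'][2],*o['force'],*(o['tool_pos']*1e3)]);read_camera('side')
L=np.array(L);print('t',o['time_s'],L.mean(0),'sd',L.std(0)[:3],'q7',o['qpos'][6])
E
python3 tq.py
```

```text
t 12.475 [   0.011   -0.008   71.553   -0.621    0.498    3.674  512.683 -123.137
  276.663] sd [0.028 0.001 0.002] q7 -1.9227270880696854
```

>>> drive_tool --rows '[0,0,-0.0004,0,0,0.05,-1,0,0,0,0,0,0.05,-1,0,0,0,0,0,0,-1]'

```text
time_s: 12.9
tool_pos: [0.5125, -0.123, 0.2767]
tool_rot: [180.0, 0.0, 65.9]
force: [0.6, 1.6, 1.5]
grip_width: 0.0146
grasp_force: 40.0
```

```bash
python3 tq.py 3
```

```text
t 13.0 [   0.072   -0.13    65.877    0.016    0.833    1.425  512.511 -123.029
  276.716] sd [0.027 0.068 0.01 ] q7 -7.487272782323383
```

>>> drive_tool --rows '[0,0,0,0,0,0.05,-1,0,0,0,0,0,0.05,-1,0,0,0,0,0,0,-1]'

```text
time_s: 13.42
tool_pos: [0.5125, -0.123, 0.2767]
tool_rot: [-180.0, -0.0, 60.2]
force: [0.1, 0.7, 1.4]
grip_width: 0.0139
grasp_force: 40.0
```

```bash
python3 tq.py 3
```

```text
t 13.525 [   0.083   -0.134   60.159    0.565    0.58     1.221  512.494 -123.064
  276.736] sd [0.018 0.068 0.004] q7 -13.075039224927133
```

>>> drive_tool --rows '[0,0,0,0,0,0.04,-1,0,0,0,0,0,0.04,-1,0,0,0,0,0,0,-1]'

```text
time_s: 13.95
tool_pos: [0.5125, -0.1231, 0.2767]
tool_rot: [-180.0, 0.0, 55.6]
force: [0.3, 0.7, 0.9]
grip_width: 0.0142
grasp_force: 40.0
```

```bash
python3 tq.py 3
```

```text
t 14.05 [   0.077   -0.122   55.567    0.963    0.501    0.876  512.475 -123.106
  276.739] sd [0.032 0.054 0.003] q7 -17.556228026566686
```

```bash
cat > tq.py <<'E'
from h import *
import sys
np.set_printoptions(precision=3,suppress=True)
L=[]
for i in range(int(sys.argv[1]) if len(sys.argv)>1 else 4):
    o=get_obs();L.append([o['wrist_torque'][2],o['effort'][6],o['tool_rot'][2],o['force'][2]]);read_camera('side')
L=np.array(L);print('t',o['time_s'],'tz',L[:,0],L[:,0].mean(),'e7',L[:,1],'yaw',L[-1,2],'fz',L[:,3].mean(),o['time_s'])
E
python3 tq.py 4
```

```text
t 14.25 tz [0.075 0.108 0.055 0.081] 0.07978892435110803 e7 [-0.063 -0.063 -0.065 -0.067] yaw 55.52701588169729 fz -0.17137128902357737 14.25
```

>>> drive_tool --rows '[0,0,0,0,0,0.05,-1,0,0,0,0,0,0,-1,0,0,0,0,0,0,-1]'

```text
time_s: 14.68
tool_pos: [0.5125, -0.1231, 0.2768]
tool_rot: [-180.0, 0.0, 52.7]
force: [1.4, 1.0, -1.0]
grip_width: 0.0145
grasp_force: 40.0
```

```bash
python3 tq.py 4
```

```text
t 14.825 tz [0.042 0.064 0.074 0.069] 0.06231969145144946 e7 [-0.064 -0.06  -0.061 -0.063] yaw 52.66697640223771 fz -0.9522981717490269 14.825
```

>>> drive_tool --rows '[0,0,0,0,0,0.05,-1,0,0,0,0,0,0,-1,0,0,0,0,0,0,-1]'

```text
time_s: 15.25
tool_pos: [0.5124, -0.1231, 0.2768]
tool_rot: [-180.0, 0.0, 49.8]
force: [0.2, 1.8, -1.3]
grip_width: 0.0143
grasp_force: 40.0
```

```bash
python3 tq.py 4
```

```text
t 15.4 tz [-0.002  0.062  0.098  0.105] 0.06558358025443614 e7 [-0.063 -0.059 -0.06  -0.061] yaw 49.805815963402125 fz -0.7761350599521768 15.4
```

>>> drive_tool --rows '[0,0,0,0,0,0.05,-1,0,0,0,0,0,0,-1,0,0,0,0,0,0,-1]'

```text
time_s: 15.82
tool_pos: [0.5125, -0.1231, 0.2768]
tool_rot: [-180.0, 0.0, 47.0]
force: [0.8, 0.2, -2.2]
grip_width: 0.014
grasp_force: 40.0
```

```bash
python3 tq.py 2
```

```text
t 15.875 tz [0.049 0.121] 0.08540669327762679 e7 [-0.063 -0.059] yaw 46.951544002280535 fz -2.3470536265698527 15.875
```

>>> drive_tool --rows '[0,0,0,0,0,0.05,-1,0,0,0,0,0,0,-1,0,0,0,0,0,0,-1]'

```text
time_s: 16.3
tool_pos: [0.5125, -0.1231, 0.2768]
tool_rot: [-180.0, -0.0, 44.1]
force: [0.3, 0.4, -1.9]
grip_width: 0.0143
grasp_force: 40.0
```

```bash
python3 tq.py 2
```

```text
t 16.35 tz [0.093 0.06 ] 0.0762005120817536 e7 [-0.062 -0.059] yaw 44.08964339822179 fz -2.309091193388282 16.35
```

>>> drive_tool --rows '[0,0,0.0004,0,0,0.05,-1,0,0,0,0,0,0,-1,0,0,0,0,0,0,-1]'

```text
time_s: 16.77
tool_pos: [0.5126, -0.1231, 0.2767]
tool_rot: [180.0, -0.0, 41.2]
force: [0.2, 0.2, 1.4]
grip_width: 0.0141
grasp_force: 40.0
```

```bash
python3 tq.py 2
```

```text
t 16.825 tz [0.077 0.059] 0.06800614837031886 e7 [-0.066 -0.063] yaw 41.22488738429383 fz 1.4461768218336837 16.825
```

>>> drive_tool --rows '[0,0,0,0,0,0.05,-1,0,0,0,0,0,0,-1,0,0,0,0,0,0,-1]'

```text
time_s: 17.25
tool_pos: [0.5126, -0.1232, 0.2767]
tool_rot: [180.0, -0.0, 38.4]
force: [-0.1, 0.9, 2.4]
grip_width: 0.0146
grasp_force: 40.0
```

```bash
python3 tq.py 2
```

```text
t 17.3 tz [0.03  0.033] 0.03129510100842357 e7 [-0.063 -0.06 ] yaw 38.361851055498995 fz 2.273920176214446 17.3
```

>>> drive_tool --rows '[0,0,0,0,0,0.05,-1,0,0,0,0,0,0,-1,0,0,0,0,0,0,-1]'

```text
time_s: 17.73
tool_pos: [0.5127, -0.1231, 0.2767]
tool_rot: [180.0, -0.0, 35.5]
force: [0.2, 0.6, 4.2]
grip_width: 0.0138
grasp_force: 40.0
```

```bash
python3 tq.py 2
```

```text
t 17.775 tz [0.082 0.058] 0.07012263037990205 e7 [-0.062 -0.058] yaw 35.499831931114315 fz 3.7306765432720734 17.775
```

>>> drive_tool --rows '[0,0,0,0,0,0.05,-1,0,0,0,0,0,0,-1,0,0,0,0,0,0,-1]'

```text
time_s: 18.2
tool_pos: [0.5126, -0.1232, 0.2766]
tool_rot: [180.0, -0.0, 32.6]
force: [0.2, 0.8, 4.2]
grip_width: 0.0141
grasp_force: 40.0
```

```bash
python3 tq.py 2
```

```text
t 18.25 tz [0.088 0.088] 0.08808497219385603 e7 [-0.062 -0.059] yaw 32.63332912840636 fz 4.490136928434094 18.25
```

>>> drive_tool --rows '[0,0,-0.0004,0,0,0.05,-1,0,0,0,0,0,0,-1,0,0,0,0,0,0,-1]'

```text
time_s: 18.68
tool_pos: [0.5125, -0.1231, 0.2767]
tool_rot: [180.0, 0.0, 29.8]
force: [0.9, -0.2, 2.1]
grip_width: 0.0142
grasp_force: 40.0
```

```bash
python3 tq.py 2
```

```text
t 18.725 tz [0.105 0.05 ] 0.0775670325805224 e7 [-0.076 -0.074] yaw 29.766960062558898 fz 1.9624275739265382 18.725
```

>>> drive_tool --rows '[0,0,0,0,0,0.05,-1,0,0,0,0,0,0,-1,0,0,0,0,0,0,-1]'

```text
time_s: 19.15
tool_pos: [0.5125, -0.1231, 0.2768]
tool_rot: [180.0, 0.0, 26.9]
force: [1.6, 0.5, 1.2]
grip_width: 0.0145
grasp_force: 40.0
```

```bash
python3 tq.py 2
```

```text
t 19.2 tz [0.109 0.105] 0.10684847459350262 e7 [-0.101 -0.098] yaw 26.901639806405885 fz 0.9141139812326264 19.2
```

>>> drive_tool --rows '[0,0,0,0,0,0.05,-1,0,0,0,0,0,0,-1,0,0,0,0,0,0,-1]'

```text
time_s: 19.62
tool_pos: [0.5124, -0.1231, 0.2767]
tool_rot: [-180.0, 0.0, 24.1]
force: [0.7, 0.9, 0.1]
grip_width: 0.014
grasp_force: 40.0
```

```bash
python3 tq.py 4
```

```text
t 19.775 tz [0.197 0.149 0.171 0.139] 0.16397060694038335 e7 [-0.151 -0.149 -0.15  -0.152] yaw 24.024115976492837 fz -0.11812221444173078 19.775
```

The torque is now about 0.09 above free turning, which is firm and about 25 N on the glass. I'll ease the key back into the middle of its play.

>>> drive_tool --rows '[0,0,0,0,0,-0.06,-1,0,0,0,0,0,-0.06,-1,0,0,0,0,0,0,-1,0,0,0,0,0,0,-1]'

```text
time_s: 20.32
tool_pos: [0.5124, -0.1231, 0.2768]
tool_rot: [-180.0, 0.0, 30.8]
force: [0.6, 0.3, 0.6]
grip_width: 0.0142
grasp_force: 40.0
```

```bash
python3 tq.py 4
```

```text
t 20.475 tz [ 0.038  0.044  0.018 -0.032] 0.016932491362105537 e7 [-0.001 -0.007 -0.008 -0.006] yaw 30.84050256182584 fz 0.21723548953823768 20.475
```

>>> drive_tool --rows '[0,0,0,0,0,-0.05,-1,0,0,-0.002,0,0,0,-1,0,0,-0.004,0,0,0,-1,0,0,0,0,0,0,-1]'

```text
time_s: 21.02
tool_pos: [0.5126, -0.1232, 0.2832]
tool_rot: [180.0, -0.0, 33.7]
force: [0.4, 0.5, -1.5]
grip_width: 0.0142
grasp_force: 40.0
```

```bash
python3 tq.py 3
```

```text
t 21.125 tz [ 0.054  0.02  -0.026] 0.01604072031010784 e7 [-0.02  -0.012 -0.008] yaw 33.71822656131436 fz -1.1816454800082263 21.125
```

>>> drive_tool --rows '[0,0,-0.004,0,0,0,-1,0,0,-0.006,0,0,0,-1,0,0,-0.02,0,0,0,-1,0,0,-0.04,0,0,0,-1,0,0,-0.04,0,0,0,-1]'

```text
time_s: 21.8
tool_pos: [0.5122, -0.1233, 0.3942]
tool_rot: [-180.0, 0.0, 33.7]
force: [0.6, -0.7, -0.2]
grip_width: 0.0145
grasp_force: 40.0
```

>>> drive_tool --rows '[0,0,0,0,0,-0.177,-1,0,0,0,0,0,-0.177,-1,0,0,0,0,0,-0.177,-1,0,0,0,0,0,-0.177,-1,0,0,0,0,0,-0.177,-1]'

```text
time_s: 22.42
tool_pos: [0.5123, -0.1233, 0.3932]
tool_rot: [180.0, -0.0, 84.8]
force: [-0.1, 0.1, -1.1]
grip_width: 0.0142
grasp_force: 40.0
```

>>> drive_tool --rows '[0,0,0,0,0,-0.177,-1,0,0,0,0,0,-0.177,-1,0.04,0.016,0,0,0,0,-1,0.04,0.016,0,0,0,0,-1,0.04,0.016,0,0,0,0,-1]'

```text
time_s: 23.05
tool_pos: [0.5284, 0.0061, 0.3934]
tool_rot: [180.0, 0.0, 104.7]
force: [0.5, -0.4, -1.7]
grip_width: 0.0144
grasp_force: 40.0
```

>>> drive_tool --rows '[0.04,0.016,0,0,0,0,-1,0.04,0.017,0,0,0,0,-1,0.041,0.017,0,0,0,0,-1,0,0,0,0,0,0,-1,0,0,0,0,0,0,-1]'

```text
time_s: 23.68
tool_pos: [0.546, 0.1343, 0.393]
tool_rot: [-180.0, 0.1, 104.7]
force: [-0.1, -0.3, -1.5]
grip_width: 0.0143
grasp_force: 40.0
```

```bash
python3 - <<'E'
from h import *
np.set_printoptions(precision=4,suppress=True)
o=get_obs();print(o['tool_pos'],o['tool_rot'],o['grip_width'])
c=cam('wrist');u=proj(c,[(.5273,.2015,.06)])[0];x,y=u.astype(int);print(u)
G=c['color'][y-40:y+40,x-40:x+40];A=cv2.resize(G,(480,480),interpolation=cv2.INTER_CUBIC)
B=cv2.resize(c['color'],(640,480))[:, 200:500]
cv2.imwrite('pics/c5.png',np.hstack([A,B]));np.save('c5.npy',c['M'])
E
```

```text
[0.546  0.1343 0.393 ] [-179.9809    0.0587  104.7123] 0.0142662555127305
[315.7191 133.3827]
```

View pics/c5.png

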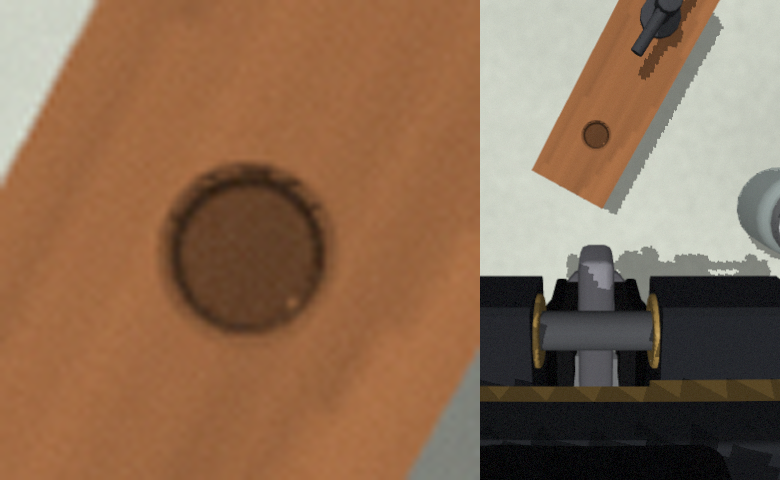

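The empty hole is a clean circle centred at (315.8,133.8), within 0.5 px of the prediction for the original pose.

>>> drive_tool --rows '[0.035,0,0,0,0,0,-1,0.0345,-0.0005,0.02,0,0,0,-1,0,0,0.03,0,0,0,-1,0,0,0.03,0,0,0,-1,0,0,0,0,0,0,-1]'

```text
time_s: 24.35
tool_pos: [0.5272, 0.2002, 0.3109]
tool_rot: [-179.7, 0.1, 104.6]
force: [-0.2, -0.5, -0.3]
grip_width: 0.0145
grasp_force: 40.0
```

>>> drive_tool --rows '[0,0,0,0,0,0,-1,0,0,0,0,0,0,-1,0,0,0,0,0,0,-1]'

```text
time_s: 24.72
tool_pos: [0.5283, 0.2019, 0.3141]
tool_rot: [179.9, -0.0, 104.7]
force: [-0.0, -0.2, -1.7]
grip_width: 0.0143
grasp_force: 40.0
```

```bash
python3 -c "
from h import *
print(delta([.5278,.2016,.306],104.7))"; python3 tq.py 2
```

```text
(array([-0.00019883, -0.0005494 ,  0.0080603 ]), np.float64(0.00022520363463780899))
t 24.775 tz [0.033 0.028] 0.030532387892579317 e7 [-0.001 -0.001] yaw 104.71897667323307 fz -1.0644289801328715 24.775
```

>>> drive_tool --rows '[0,-0.0005,0.006,0,0,0,-1,0,0,0.004,0,0,0,-1,0,0,0.002,0,0,0,-1,0,0,0,0,0,0,-1]'

```text
time_s: 25.32
tool_pos: [0.5273, 0.2018, 0.3005]
tool_rot: [-180.0, 0.0, 104.7]
force: [-0.3, -1.0, -1.1]
grip_width: 0.0142
grasp_force: 40.0
```

>>> drive_tool --rows '[0,0,0.002,0,0,0,-1,0,0,0.003,0,0,0,-1,0,0,0,0,0,0,-1]'

```text
time_s: 25.7
tool_pos: [0.5273, 0.2018, 0.2956]
tool_rot: [-180.0, 0.0, 104.7]
force: [0.3, -0.4, -1.6]
grip_width: 0.0143
grasp_force: 40.0
```

>>> drive_tool --rows '[0,0,0.004,0,0,0,-1,0,0,0.005,0,0,0,-1,0,0,0,0,0,0,-1]'

```text
time_s: 26.08
tool_pos: [0.5271, 0.2018, 0.2862]
tool_rot: [-179.9, 0.0, 104.7]
force: [0.7, -0.5, -1.7]
grip_width: 0.014
grasp_force: 40.0
```

Entering freely. I'll lower it to just above the rest height, then feel for the collar.

>>> drive_tool --rows '[0,0,0.008,0,0,0,-1,0,0,0.01,0,0,0,-1,0,0,0.006,0,0,0,-1,0,0,0.003,0,0,0,-1,0,0,0,0,0,0,-1]'

```text
time_s: 26.7
tool_pos: [0.5274, 0.2018, 0.2596]
tool_rot: [-180.0, 0.0, 104.7]
force: [0.2, -0.5, -2.6]
grip_width: 0.014
grasp_force: 40.0
```

>>> drive_tool --rows '[0,0,0.001,0,0,0,-1,0,0,0,0,0,0,-1]'

```text
time_s: 26.95
tool_pos: [0.5275, 0.2019, 0.2591]
tool_rot: [180.0, -0.0, 104.7]
force: [0.2, -0.6, -1.5]
grip_width: 0.0144
grasp_force: 40.0
```

>>> drive_tool --rows '[0,0,0.001,0,0,0,-1,0,0,0,0,0,0,-1]'

```text
time_s: 27.2
tool_pos: [0.5274, 0.2018, 0.2579]
tool_rot: [180.0, -0.0, 104.7]
force: [-0.1, 0.4, -0.6]
grip_width: 0.0142
grasp_force: 40.0
```

>>> drive_tool --rows '[0,0,0.0006,0,0,0,-1,0,0,0,0,0,0,-1]'

```text
time_s: 27.45
tool_pos: [0.5274, 0.2019, 0.2572]
tool_rot: [-180.0, -0.0, 104.7]
force: [-0.7, -0.1, -1.4]
grip_width: 0.0142
grasp_force: 40.0
```

>>> drive_tool --rows '[0,0,0.0005,0,0,0,-1,0,0,0,0,0,0,-1]'

```text
time_s: 27.7
tool_pos: [0.5274, 0.2018, 0.2568]
tool_rot: [180.0, -0.0, 104.7]
force: [0.3, 0.1, -0.5]
grip_width: 0.0143
grasp_force: 40.0
```

>>> drive_tool --rows '[0,0,0.0004,0,0,0,-1,0,0,0,0,0,0,-1]'

```text
time_s: 27.95
tool_pos: [0.5274, 0.2018, 0.2567]
tool_rot: [180.0, -0.0, 104.7]
force: [-1.0, -0.4, 2.7]
grip_width: 0.0141
grasp_force: 40.0
```

Collar resting on the block. Release.

>>> drive_tool --rows '[0,0,0,0,0,0,-0.6,0,0,0,0,0,0,-0.3,0,0,0,0,0,0,0.2,0,0,0,0,0,0,0.6,0,0,0,0,0,0,1]'

```text
time_s: 28.58
tool_pos: [0.5274, 0.2019, 0.2563]
tool_rot: [180.0, 0.0, 104.7]
force: [-0.3, -0.2, 1.2]
grip_width: 0.0496
grasp_force: 0.0
```

>>> drive_tool --rows '[0,0,0,0,0,0,1,0,0,0,0,0,0,1,0,0,0,0,0,0,1,0,0,0,0,0,0,1,0,0,0,0,0,0,1]'

```text
time_s: 29.2
tool_pos: [0.5274, 0.2019, 0.2564]
tool_rot: [180.0, -0.0, 104.7]
force: [-0.3, -0.6, -0.7]
grip_width: 0.0861
grasp_force: 0.0
```

>>> drive_tool --rows '[0,0,-0.01,0,0,0,1,0,0,-0.03,0,0,0,1,0,0,-0.05,0,0,0,1,0,0,-0.05,0,0,0,1,0,0,0,0,0,0,1]'

```text
time_s: 29.82
tool_pos: [0.5287, 0.2019, 0.402]
tool_rot: [179.4, -0.1, 104.7]
force: [0.1, 0.6, -0.4]
grip_width: 0.087
grasp_force: 0.0
```

>>> drive_tool --rows '[-0.05,0.0,0,0,0,0,1,0,0.0,0,0,0,0,1,0,0,0,0,0,0,1]'

```text
time_s: 30.2
tool_pos: [0.5399, 0.1535, 0.3959]
tool_rot: [-180.0, -0.0, 104.7]
force: [-0.4, 0.0, -0.6]
grip_width: 0.0871
grasp_force: 0.0
```

```bash
python3 - <<'E'
from h import *
c=cam('wrist');s=cam('side');print(get_obs()['tool_pos'],get_obs()['grip_width'],get_obs()['time_s'])
A=cv2.resize(c['color'],(400,300));P=s['color']
u=proj(s,[(.5273,.2015,.08),(.53,-.12,.04)]).astype(int)
f=lambda p,w:cv2.resize(P[p[1]-w:p[1]+w,p[0]-w:p[0]+w],(400,400),interpolation=cv2.INTER_CUBIC)
B=np.hstack([f(u[0],40),f(u[1],50)])[:, :800]
top=np.zeros((200,800,3),np.uint8);top[:, :400]=c['color'][0:300,120:520][50:250]
top[:,400:]=c['color'][100:300,120:520]
cv2.imwrite('pics/c6.png',np.vstack([top,B]))
E
```

```text
[0.53970323 0.15461769 0.39591573] 0.08706260297519916 30.3
```

View pics/c6.png

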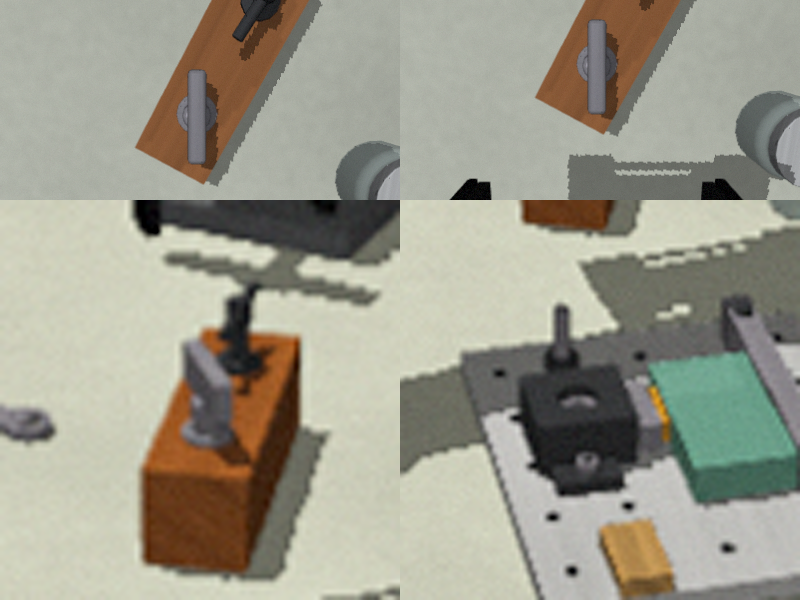

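The key is upright with its collar on the block. The jaw's brass shoe is on the blank, the blank is against the fence, and nothing else has moved.

```bash
python3 -c "
from cell import *
print(sign_off())"
```

```text
the job is handed in; nothing more can be done
None
```

The blank is clamped against the fence at about 0.09 N m above free turning (the top of the firm range, well below chipping), the key stands fully down in its hole again, and the job is handed in at about 30 s.

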